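Rock a tight locating block out of its jig on a turntable

TASK

The locating block is stuck tight between the two spring plungers of the jig that stands loose on the free-spinning turntable. Take the block by its boss and rock it side to side, lifting one end and then the other, until it walks free, without lifting the jig off the turntable. Finish holding the block upright and still in the gripper over its seat, its underside just above the top of the jig (a few centimetres at most) and touching only the gripper, with the jig still standing flat on the turntable and the things beside it left alone.

Things in the scene. Friction and masses are not known exactly. Their poses are not given: they have to be found in the camera images.
- block_boss (a point): centre of the boss by which the steel locating block is gripped: 28 mm (block's x) by 24 mm (its y) by 36 mm high, in the middle of the block's top; this point is half-way up the boss, 40 mm above the block's underside, 18 mm below its top
- locating_block: the locating block, 0.25 kg: foot 30 mm (x) by 60 mm (y) by 22 mm high, with the boss on top; origin at the centre of its underside, z up. Seated, its axes lie along the jig's. To rock it, tilt it about its own x axis by 6 to 8 degrees, so that one end of its 60 mm length rises, then the other
- end_a (a point): middle of the lower edge of the block's +y end face, 30 mm from the block's middle
- end_b (a point): middle of the lower edge of the block's -y end face, 30 mm from the block's middle
- jig: loose steel jig, 1.2 kg, on the turntable; origin at the centre of its underside, z up. Plate 90 mm (x) by 190 mm (y) by 12 mm, low screw heads at its corners. Side rails beside the block at x = +-17 to +-31 mm, up to 27 mm above the origin, about 1.5 mm play; plunger housings beyond the block's ends at y = +-42 to +-66 mm, 26 mm wide, up to 32 mm (its highest part)
- seat (a point): middle of the block's seat on the jig's plate, 12 mm above the jig's origin; the block's underside centre rests here at the start
- nose_a (a point): tip of the spring plunger's 12 mm ball nose that presses on the block's +y end face, 10 mm above the seat. Each end needs about 11 N to be dragged up past its nose, so a straight pull (over 20 N) lifts the whole jig, while rocking raises one end at a time; an end is free once it has risen about 12 mm
- nose_b (a point): the same for the other plunger, at the block's -y end face
- platter (a joint): angle of the turntable's platter about the vertical; it spins freely. Platter 250 mm across, its rubber face 36 mm above the bench
- turntable: fixed foot of the turntable, origin on the bench under its axis
- shell_mill: bystander: standing brown toothed shell mill, 39 mm across, 46 mm high; origin at the centre of its underside
- step_block: bystander: dark stepped block 48x66x40 mm; origin at the centre of its underside
- t_nut: bystander: steel T-slot nut 37x37x18 mm; origin at the centre of its underside

How it is judged:
On the way, in this order (a step that is already met when the one before it is completed fails the run):
1. the block is rocked in the jig: tilted 0.06 rad or more against the jig while still in its seat, the lower end under 6 mm up (angle between the z axis of locating_block and the z axis of jig, either way round above 0.06 rad and z of any of end_a, end_b in the frame of jig below 0.018 m).
2. the other end has followed: both ends of the block are 7 mm or more above the seat (z of each of end_a, end_b in the frame of jig above 0.019 m).
At the end, for the whole second after the job is handed in: The gripper holds the block still and upright (within 0.2 rad), its underside 2 to 60 mm above the jig's highest part and within 35 mm sideways of its seat's middle, not touching the jig; the jig stands flat on the turntable within 60 mm of its axis; the bystanders moved less than 20 mm (z of locating_block in the frame of jig between 0.034 and 0.092 m and horizontal distance between locating_block and jig below 0.035 m and angle between locating_block's own z axis and vertical below 0.2 rad and linear speed of locating_block below 0.02 m/s and contact force between locating_block and the fingers above 1 N and contact force between locating_block and jig below 0.2 N and height (world z) of jig between 0.033 and 0.039 m and angle between jig's own z axis and vertical below 0.04 rad and horizontal distance between jig and turntable below 0.06 m and distance of each of shell_mill, step_block, t_nut from where it was at the start of the episode below 0.02 m); the arm keeps its last pose, push and grip.
It fails at once if the jig is lifted off the turntable (its middle more than 10 mm up) (height (world z) of jig above 0.046 m).
It fails at once if a bystander is knocked (moved 30 mm or more) (distance of any of shell_mill, step_block, t_nut from where it was at the start of the episode above 0.03 m).
It also fails if it takes over 38 s, if anything falls off the work surface, if the arm or the gripper's body presses on something with over 40 N, if the wrist force passes 120 N, or if a joint passes its speed limit or range.

ROBOT

A 7-joint arm with a two-finger parallel gripper is mounted at the origin on a cart in front of the work surface, level with it; the furniture and walls round the work are solid. World frame = base frame: x ahead of the robot, y to its left, z up, the work surface at z = 0. Lengths are in m, angles in rad, forces in N, time in s.
With the tool pointing down it reaches from about 0.425 to 0.925 m from the base axis. Payload 6.8 kg.
Tool frame: the origin (TCP) lies at the very end of the fingers, on their centre line; the grasp point (between the pads) lies 19 mm behind it; z points along the fingers, y is the line along which they close (so a half turn about z gives the same grasp; the last joint's range is limited). The gripper opens to 85 mm and grips with 20 to 120 N. Pads are 22 mm wide; open, the fingers measure 114 mm over their backs; the gripper's body (76 mm by 85 mm) begins 54 mm behind the grasp point. The pads swing forward as they close: fully open they stand 13 mm farther back than shut.
Start: joints at [-1.374, 0.477, 0.022, 1.555, -0.011, 1.109, -0.083], TCP at [0.203, 0.644, 0.231] pointing down, gripper open.
Joint ranges: [-2.96, 2.96], [-0.34, 2.1], [-1.41, 1.46], [0.24, 2.44], [-1.37, 4.51], [0.17, 1.92], [-2.96, 2.96]. Speed limits (rad/s): [2.39, 2.39, 3.14, 3.14, 3.14, 3.14, 3.14].

INTERFACE

Orientations are given as a unit quaternion [w, x, y, z].
In Python, from station import bot gives the robot as it stands.
- The arm moves only by the tool jog_arm, never from a script. Its argument "motion" is a list of rows, each a list of 7 numbers: the turn, a rotation vector about the tool's x, y, z in rad, then the shift along the tool's x, y, z in mm, then the finger opening in mm, from 0 to 85.4. A call has 1 to 10 rows; each row is the pose to reach, as a shift and turn from the pose commanded when the call began, along the tool's axes at that moment; what a row does not reach only later rows make up. A row lasts 1/8 s, in which the tool goes at most 62.5 mm and 10.7 degrees, less where a joint would pass 70% of its speed; a pose out of reach is approached as far as the arm can. A call with a gripper value outside its range is refused whole. The fingers move at their own pace and stop on an object; "grip_force" is the grip in N (left out, the last holds). Time passes only in rows, so rows that repeat a pose let the fingers close. It gives the time, the measured TCP pose, the force, the opening and the grip force at its end, in the units of the state.
- bot.get_obs(): the state, without advancing time (a new reading comes with each control period).
- bot.read_camera(name): name is "scene" or "top"; returns a dict with "pixels" (420x560x3 uint8, red, green, blue), "camera_matrix" (3x3 intrinsics, pixels), "distortion" ([k1, k2, p1, p2, k3] as OpenCV has them; the pictures are not rectified), "T" (4x4, takes a point from camera to world coordinates). Camera axes: x right, y down, z forward; pixel columns grow to the right and rows downward; lengths in m; the calibration is good to about 2 mm. A picture is of the moment at which its call begins. There is no depth.
- bot.hand_in(): hands the job in; it is judged then, once.
Trained networks look in a picture, given as the dict that the camera call returned (one of the last four; its "shot" number tells which), for a name from the list of things; names that differ only in an ending like _2 or _b are one class to them, and where a whole thing is asked for, a point or a joint stands for the part that bears it (a point fixed in the world has none). Each returns a list of dicts, best first, with "score" (0 to 1); they miss things now and then, are a little off and sometimes report something else, mostly with a low value. They report only what shows in the picture. A call takes as long as a camera call.
- bot.spot_in(thing, picture): "xy" ([column, row] in pixels, amid what is visible of it).
- bot.tip_of(thing, picture): "xy" ([column, row] in pixels: a listed point, or the origin of a listed thing).
The state is a dict: "t": time; "q": joint angles; "joint_vel": joint speeds; "joint_torque": joint torques, N m; "eef_pos": TCP position; "tool_rot": TCP orientation; "contact_force": force on the tool from outside, world axes, zero at the start; "torque": the same for the moment, N m; "gripper_width": opening from 0.0 (shut) to 1.0 (fully open); "grasp_force": force on a finger pad.
Only numpy, scipy, OpenCV 4.12 (cv2) and the standard library are available. Lean on these libraries where they do the work, as an engineer would, in place of code of your own. Each camera call takes 0.05 s, during which the arm holds its last target. There are 200 camera calls.

## Working session

There is one attempt and no reset: what is moved stays moved. The work goes in short steps, Python scripts to look and compute and a tool call to move; the robot and the scene stay as the last step left them, time stands still between calls to the robot, and variables do not carry over. Pictures are saved under pics/ and viewed, at most 10 in all, crops included, and the job is handed in when it is done.

Besides the shell and the picture viewer there is one more tool, called after ">>>" as name([rows], argument=value, ...), one row to a line, values as JSON. jog_arm: Moves the arm, as the interface text tells. Its arguments: {"type":"object","properties":{"motion":{"type":"array"},"grip_force":{"type":"number"}},"required":["motion"]}

```bash
mkdir -p pics; ls
cat > h.py <<'E'
import numpy as np, cv2
from station import bot
def ray(p,xy):
    u=cv2.undistortPoints(np.array([[xy]],float),np.array(p["camera_matrix"]),np.array(p["distortion"])).ravel()
    T=np.array(p["T"]); d=T[:3,:3]@np.array([u[0],u[1],1]); return T[:3,3],d/np.linalg.norm(d)
def at_z(p,xy,z):
    o,d=ray(p,xy); return o+d*(z-o[2])/d[2]
def tri(obs):
    A=np.zeros((3,3));b=np.zeros(3);R=[ray(*x) for x in obs]
    for o,d in R:
        M=np.eye(3)-np.outer(d,d);A+=M;b+=M@o
    X=np.linalg.solve(A,b); return X,[np.linalg.norm((np.eye(3)-np.outer(d,d))@(X-o)) for o,d in R]
def proj(p,X):
    T=np.linalg.inv(np.array(p["T"]))
    r,_=cv2.Rodrigues(T[:3,:3]); return cv2.projectPoints(np.array(X,float).reshape(-1,1,3),r,T[:3,3],np.array(p["camera_matrix"]),np.array(p["distortion"]))[0].reshape(-1,2)
E
python3 - <<'E'
from h import *
np.set_printoptions(precision=4,suppress=True)
P={n:bot.read_camera(n) for n in("scene","top")}
for n in P: cv2.imwrite(f"pics/{n}0.png",P[n]["pixels"][:,:,::-1]); print(n,np.array(P[n]["T"])[:3])
print(bot.get_obs())
Z=dict(block_boss=.088,end_a=.048,end_b=.048,nose_a=.058,nose_b=.058,jig=.036,seat=.048,locating_block=.048,turntable=0,shell_mill=0,step_block=0,t_nut=0)
for k,z in Z.items():
    for n in P:
        for r in bot.tip_of(k,P[n])[:2]: print(k,n,np.round(r["xy"],1),round(r["score"],2),at_z(P[n],r["xy"],z))
E
```

```text
pics
scene [[ 0.6285 -0.4783  0.6134 -0.1491]
 [-0.7778 -0.3923  0.491  -0.7879]
 [ 0.0058 -0.7857 -0.6186  0.8183]]
top [[ 0.0109 -0.9886  0.15    0.4348]
 [-0.9999 -0.0111 -0.     -0.2052]
 [ 0.0017 -0.15   -0.9887  1.1251]]
{'t': 0.1, 'q': array([-1.3741,  0.4777,  0.0223,  1.5564, -0.0115,  1.1093, -0.0831]), 'joint_vel': array([-0.0006, -0.0029, -0.    , -0.0022,  0.0001,  0.0018, -0.0006]), 'joint_torque': array([  0.004 , -59.7764,   1.6136, -28.1958,   0.0128,   0.005 ,
         0.    ]), 'eef_pos': array([0.2024, 0.6434, 0.2304]), 'tool_rot': array([-0.0001,  0.1518,  0.9884, -0.0008]), 'contact_force': array([-0.1777, -0.5782,  0.1158]), 'torque': array([ 0.0093, -0.0234,  0.0282]), 'grasp_force': 0.0, 'gripper_width': 1.003731313585903}
block_boss scene [309.1 213.9] 0.68 [ 0.6032 -0.2674  0.088 ]
block_boss top [302.6 204.8] 0.73 [ 0.609  -0.2666  0.088 ]
end_a scene [317.9 222.9] 0.89 [ 0.6284 -0.2797  0.048 ]
end_a scene [296.2 222.7] 0.69 [ 0.5925 -0.2346  0.048 ]
end_a top [307.2 197.6] 0.84 [ 0.6351 -0.2811  0.048 ]
end_a top [293.2 215. ] 0.74 [ 0.5884 -0.2445  0.04
[... 927 characters left out ...]
lock top [299.4 210.3] 0.76 [ 0.601  -0.2606  0.048 ]
turntable scene [305.4 239.3] 0.74 [ 0.5992 -0.2623  0.    ]
turntable top [297.2 215.4] 0.95 [ 0.5943 -0.2572  0.    ]
shell_mill scene [230.  190.2] 0.7 [0.633  0.0541 0.    ]
shell_mill scene [305.2 238.7] 0.43 [ 0.6008 -0.2604  0.    ]
shell_mill top [294.1 215.3] 0.74 [ 0.5945 -0.2487  0.    ]
shell_mill top [189.1 194.8] 0.53 [0.6483 0.0411 0.    ]
step_block scene [362.2 246.4] 0.59 [ 0.6722 -0.396   0.    ]
step_block top [350.1 189.9] 0.76 [ 0.667  -0.4031  0.    ]
t_nut scene [308.7 224. ] 0.71 [ 0.6565 -0.2309  0.    ]
t_nut scene [368.5 305.6] 0.53 [ 0.5082 -0.5125  0.    ]
t_nut top [392.3 247. ] 0.6 [ 0.5105 -0.5159  0.    ]
```

Run:
```python
import cv2,numpy as np
a=cv2.imread("pics/top0.png")[150:270,230:390]; b=cv2.imread("pics/scene0.png")[150:270,230:390]
cv2.imwrite("pics/c1.png",np.vstack([cv2.resize(i,None,fx=2.5*1,fy=2.5,interpolation=cv2.INTER_CUBIC) for i in (a,b)]))
```

```text
(no output)
```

View pics/top0.png

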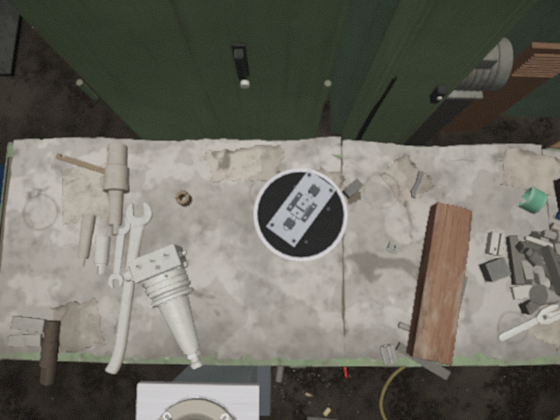

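View pics/c1.png

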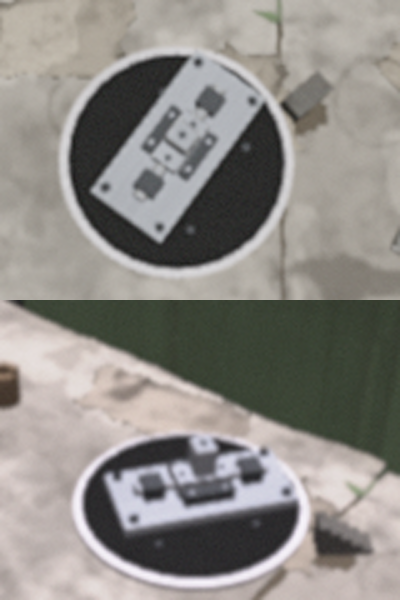

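```bash
cat >> h.py <<'E'
from scipy.spatial.transform import Rotation as R
def tool(yaw,tilt=0):  # tool y along world yaw (deg); tilt (deg) about tool x
    c,s=np.cos(np.radians(yaw)),np.sin(np.radians(yaw))
    y=np.array([c,s,0]);z=np.array([0,0,-1.]);x=np.cross(y,z)
    return R.from_matrix(np.c_[x,y,z])*R.from_rotvec([np.radians(tilt),0,0])
def row(p0,R0,p1,R1): return np.r_[(R0.inv()*R1).as_rotvec(),R0.inv().apply(np.array(p1)-p0)*1000]
E
python3 - <<'E'
from h import *
np.set_printoptions(precision=4,suppress=True)
p=bot.read_camera("top");s=bot.read_camera("scene")
S=[at_z(p,np.array(c)/2.5+[230,150],.051) for c in [(198,62),(252,101),(159,227),(105,187)]]
print(np.array(S),np.mean(S,0)); d=(S[0]+S[1]-S[2]-S[3])[:2]
print("axis deg",np.degrees(np.arctan2(d[1],d[0])),np.linalg.norm(d)/2)
H=[at_z(p,np.array(c)/2.5+[230,150],.068) for c in [(211,99),(148,181)]];print(H,np.mean(H,0))
for pts in ([(304.,0)],):pass
print("tri boss",tri([(s,[309.1,213.9]),(p,[302.6,204.8])]))
print("tri seat",tri([(s,[311.2,224.2]),(p,[300.4,207.8])]))
print("ends mid top", (at_z(p,[307.2,197.6],.048)+at_z(p,[293.2,215.],.048))/2)
yb=np.degrees(np.arctan2(d[1],d[0])); print(yb)
o=bot.get_obs();a0,a1=72.5,-23.7
n=24
f=lambda i:(lambda t:(np.array([(.6745*(1-t)+.662*t)*np.cos(np.radians(a0+(a1-a0)*t)),(.6745*(1-t)+.662*t)*np.sin(np.radians(a0+(a1-a0)*t)),.23]),tool(a0+(yb-a0)*t)))(i/n)
for k in range(0,n,8):
    p0,R0=f(k); print([list(np.round(row(p0,R0,*f(i)),2)) for i in range(k+1,k+9)])
cv2.imwrite("pics/s1.png",s["pixels"][:,:,::-1])
E
```

```text
[[ 0.696  -0.2862  0.051 ]
 [ 0.6545 -0.3431  0.051 ]
 [ 0.5207 -0.2458  0.051 ]
 [ 0.5617 -0.1894  0.051 ]] [ 0.6082 -0.2661  0.051 ]
axis deg -35.88554554210375 0.16554359211224162
[array([ 0.6527, -0.2983,  0.068 ]), array([ 0.5663, -0.2336,  0.068 ])] [ 0.6095 -0.266   0.068 ]
tri boss (array([ 0.6086, -0.2656,  0.0841]), [np.float64(0.0016512503211051025), np.float64(0.0016512503211050834)])
tri seat (array([ 0.6104, -0.2662,  0.0473]), [np.float64(0.003855044475598258), np.float64(0.003855044475598151)])
ends mid top [ 0.6118 -0.2628  0.048 ]
-35.88554554210375
[[np.float64(0.0), np.float64(0.0), np.float64(0.08), np.float64(-47.11), np.float64(-2.17), np.float64(0.0)], [np.float64(0.0), np.float64(0.0), np.float64(0.16), np.float64(-93.92), np.float64(-7.62), np.float64(0.0)], [np.float64(0.0), np.float64(0.0), np.float64(0.24), np.float64(-140.2), np.float64(-16.33), np.float64(0.0)], [np.float64(0.0), np.float64(0.0), np.float64(0.32), np.float64(-185.72), np.float64(-28.24), np.float64(0.0)], [np.float64(0.0), np.float64(0.0), np.float64(0.39), np.float64(-230.26), np.float
[... 1445 characters left out ...]
loat64(5.64), np.float64(0.0)], [np.float64(0.0), np.float64(0.0), np.float64(0.24), np.float64(-139.35), np.float64(3.58), np.float64(0.0)], [np.float64(0.0), np.float64(0.0), np.float64(0.32), np.float64(-185.52), np.float64(-1.72), np.float64(0.0)], [np.float64(0.0), np.float64(0.0), np.float64(0.39), np.float64(-231.17), np.float64(-10.22), np.float64(0.0)], [np.float64(0.0), np.float64(0.0), np.float64(0.47), np.float64(-276.08), np.float64(-21.89), np.float64(0.0)], [np.float64(0.0), np.float64(0.0), np.float64(0.55), np.float64(-320.02), np.float64(-36.66), np.float64(0.0)], [np.float64(0.0), np.float64(0.0), np.float64(0.63), np.float64(-362.79), np.float64(-54.45), np.float64(0.0)]]
```

View pics/s1.png

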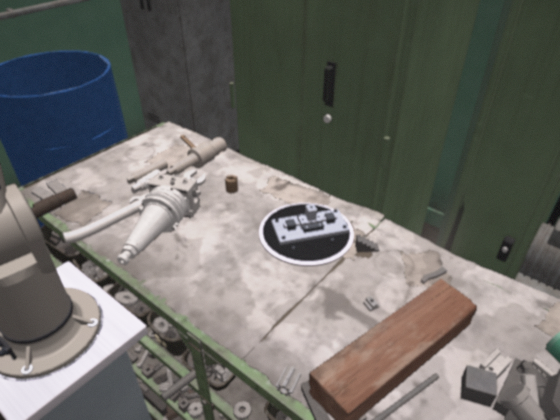

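>>> jog_arm([
  [0,0,0.08,-47,-2,0,85],
  [0,0,0.16,-94,-7.6,0,85],
  [0,0,0.24,-140,-16,0,85],
  [0,0,0.32,-186,-28,0,85],
  [0,0,0.39,-230,-43,0,85],
  [0,0,0.47,-274,-61,0,85],
  [0,0,0.55,-316,-82,0,85],
  [0,0,0.63,-356,-106,0,85],
])

```text
t: 2.4
eef_pos: [0.5115, 0.4349, 0.2314]
tool_rot: [0.0, 0.452, 0.892, 0.0]
contact_force: [0.6, -0.4, -0.1]
gripper_width: 0.999
grasp_force: 0.0
```

>>> jog_arm([
  [0,0,0.08,-47,1,0,85],
  [0,0,0.16,-94,-1,0,80],
  [0,0,0.24,-140,-6,0,75],
  [0,0,0.32,-186,-15,0,70],
  [0,0,0.39,-231,-27,0,65],
  [0,0,0.47,-276,-42,0,60],
  [0,0,0.55,-319,-60,0,55],
  [0,0,0.63,-360,-80,0,50],
])

```text
t: 3.4
eef_pos: [0.6602, 0.0974, 0.2314]
tool_rot: [0.0, 0.706, 0.708, 0.0]
contact_force: [0.1, 0.9, -0.3]
gripper_width: 0.583
grasp_force: 0.0
```

>>> jog_arm([
  [0,0,0.08,-46,4,0,50],
  [0,0,0.16,-93,6,0,50],
  [0,0,0.24,-139,4,0,50],
  [0,0,0.32,-186,-2,0,50],
  [0,0,0.39,-231,-10,0,50],
  [0,0,0.47,-276,-22,0,50],
  [0,0,0.55,-320,-37,0,50],
  [0,0,0.63,-363,-54,0,50],
  [0,0,0.63,-363,-54,0,50],
  [0,0,0.63,-363,-54,0,50],
])

```text
t: 4.65
eef_pos: [0.6083, -0.2639, 0.2312]
tool_rot: [-0.0, 0.89, 0.456, 0.0]
contact_force: [-0.1, 0.2, 0.1]
gripper_width: 0.589
grasp_force: 0.0
```

>>> jog_arm([
  [0,0,0,-1.6,1.4,40,50],
  [0,0,0,-1.6,1.4,80,50],
  [0,0,0,-1.6,1.4,111,50],
  [0,0,0,-1.6,1.4,111,50],
])

```text
t: 5.15
eef_pos: [0.6075, -0.2637, 0.1177]
tool_rot: [-0.002, 0.889, 0.457, -0.001]
contact_force: [0.3, -0.6, 0.5]
gripper_width: 0.587
grasp_force: 0.0
```

Run:
```python
from h import *
np.set_printoptions(precision=4,suppress=True)
P={n:bot.read_camera(n) for n in("scene","top")}
for k,z in dict(block_boss=.088,end_a=.048,locating_block=.048,seat=.048,jig=.036).items():
    for n in P:
        for r in bot.tip_of(k,P[n])[:2]: print(k,n,np.round(r["xy"],1),round(r["score"],2),at_z(P[n],r["xy"],z))
s=P["scene"]; o=bot.get_obs(); print(o["eef_pos"],proj(s,o["eef_pos"]))
c=lambda i:cv2.resize(i,None,fx=5,fy=5,interpolation=cv2.INTER_CUBIC)
cv2.imwrite("pics/c2.png",c(s["pixels"][150:260,250:370,::-1]))
```

```text
block_boss scene [310.9 215.1] 0.81 [ 0.6021 -0.2739  0.088 ]
end_a scene [301.4 225. ] 0.7 [ 0.5937 -0.2511  0.048 ]
end_a scene [318.6 221. ] 0.67 [ 0.6361 -0.2766  0.048 ]
locating_block scene [308.1 224. ] 0.82 [ 0.6083 -0.2623  0.048 ]
seat scene [306.6 223.1] 0.95 [ 0.6087 -0.257   0.048 ]
seat top [300.7 208.6] 0.75 [ 0.6056 -0.264   0.048 ]
jig scene [312.4 230.9] 0.83 [ 0.6045 -0.2798  0.036 ]
jig scene [300.3 221.3] 0.22 [ 0.6158 -0.231   0.036 ]
jig top [300.7 206.8] 0.69 [ 0.6123 -0.2647  0.036 ]
[ 0.6083 -0.2667  0.1206] [[310.5687 202.8191]]
```

View pics/c2.png

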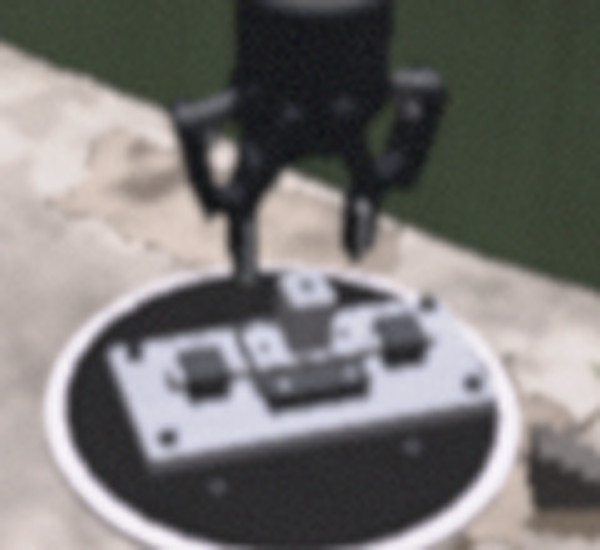

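>>> jog_arm([
  [0,0,0,0,0,20,50],
  [0,0,0,0,0,38,50],
  [0,0,0,0,0,45,46],
  [0,0,0,0,0,45,40],
  [0,0,0,0,0,45,34],
  [0,0,0,0,0,45,28],
  [0,0,0,0,0,45,25],
], grip_force=30)

```text
t: 6.62
eef_pos: [0.6094, -0.2674, 0.0762]
tool_rot: [0.001, 0.89, 0.456, 0.001]
contact_force: [2.8, -2.4, 0.4]
gripper_width: 0.291
grasp_force: 1.8
```

>>> jog_arm([
  [0,0,0,0,0,0,15],
  [0,0,0,0,0,0,10],
  [0,0,0,0,0,0,5],
], grip_force=110)

```text
t: 7.0
eef_pos: [0.6096, -0.2675, 0.0765]
tool_rot: [0.001, 0.89, 0.456, 0.001]
contact_force: [3.8, -2.7, 6.2]
gripper_width: 0.26
grasp_force: 107.9
```

>>> jog_arm([
  [0.035,0,0,0,0.9,-0.4,5],
  [0.07,0,0,0,1.8,-1.4,5],
  [0.105,0,0,0,2.7,-2.3,5],
  [0.14,0,0,0,3.6,-3.2,5],
  [0.14,0,0,0,3.6,-3.2,5],
  [0.14,0,0,0,3.6,-3.2,5],
], grip_force=120)

```text
t: 7.75
eef_pos: [0.6124, -0.2696, 0.0803]
tool_rot: [-0.061, 0.888, 0.455, -0.031]
contact_force: [1.2, -1.3, 10.2]
gripper_width: 0.259
grasp_force: 119.1
```

```bash
cat > st.py <<'E'
from h import *
np.set_printoptions(precision=4,suppress=True)
o=bot.get_obs(); q=o["tool_rot"]; r=R.from_quat([q[1],q[2],q[3],q[0]])
T=o["eef_pos"]; m=r.as_matrix()
print("t",o["t"],"tcp",T,"tilt",np.arctan2(-m[2,1],-m[2,2]) ,"ytool",m[:,1],"F",o["contact_force"],"F tool",r.inv().apply(o["contact_force"]),"M",r.inv().apply(o["torque"]),"g",o["gripper_width"],o["grasp_force"])
for n,y in(("A",-30),("ctr",0),("B",30)): print(n,(T+r.apply([0,y/1000,.0285]))*1000-[0,0,48])
E
python3 - <<'E'
from st import *
P=bot.read_camera("scene")
cv2.imwrite("pics/c3.png",cv2.resize(P["pixels"][150:260,250:370,::-1],None,fx=5,fy=5,interpolation=cv2.INTER_CUBIC))
E
```

```text
t 7.75 tcp [ 0.6124 -0.2696  0.0803] tilt 0.13698749920112976 ytool [ 0.8039 -0.5789 -0.1366] F [ 1.211  -1.288  10.1857] F tool [ -0.3285   0.3281 -10.3275] M [-0.5125  0.0568  0.0015] g 0.2588188125173937 119.10028338432312
A [ 585.1292 -249.8946    8.1428]
ctr [ 609.2467 -267.2601    4.046 ]
B [ 633.3642 -284.6257   -0.0508]
```

View pics/c3.png

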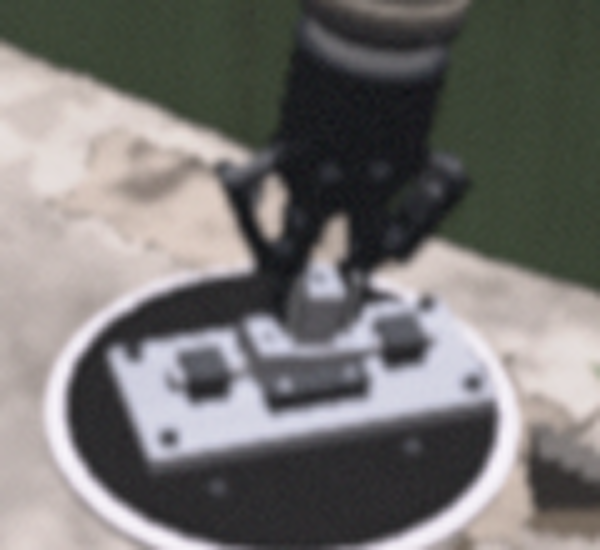

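>>> jog_arm([
  [-0.035,0,0,0,-0.85,-0.7,5],
  [-0.07,0,0,0,-1.75,-1.65,5],
  [-0.105,0,0,0,-2.65,-2.55,5],
  [-0.14,0,0,0,-3.6,-3.4,5],
])

```text
t: 8.3
eef_pos: [0.6086, -0.2669, 0.0817]
tool_rot: [0.001, 0.89, 0.456, 0.0]
contact_force: [4.7, -4.1, -5.6]
gripper_width: 0.258
grasp_force: 117.7
```

```bash
python3 st.py
```

```text
t 8.3 tcp [ 0.6086 -0.2669  0.0817] tilt -0.0012970384738565633 ytool [ 0.8116 -0.5842  0.0013] F [ 4.6877 -4.086  -5.6498] F tool [-0.5753  6.1843  5.6581] M [-0.9136  0.0387  0.0065] g 0.25774570365204685 117.65438675880432
A [ 584.2783 -249.4214    5.133 ]
ctr [ 608.6267 -266.9472    5.1719]
B [ 632.9751 -284.473     5.2108]
```

>>> jog_arm([
  [-0.035,0,0,0,-0.9,-1.1,5],
  [-0.07,0,0,0,-1.8,-2.1,5],
  [-0.105,0,0,0,-2.7,-3.1,5],
  [-0.14,0,0,0,-3.6,-4.0,5],
])

```text
t: 8.8
eef_pos: [0.6062, -0.2652, 0.0867]
tool_rot: [0.063, 0.888, 0.455, 0.032]
contact_force: [3.6, -3.1, -0.5]
gripper_width: 0.262
grasp_force: 119.8
```

Run:
```python
from st import *
P=bot.read_camera("scene")
cv2.imwrite("pics/c4.png",cv2.resize(P["pixels"][150:260,250:370,::-1],None,fx=5,fy=5,interpolation=cv2.INTER_CUBIC))
```

```text
t 8.8 tcp [ 0.6062 -0.2652  0.0867] tilt -0.14275210926322393 ytool [ 0.8033 -0.5784  0.1423] F [ 3.6053 -3.082  -0.47  ] F tool [-0.3945  4.6118  1.1377] M [-0.898  -0.1062 -0.0157] g 0.2619458035462493 119.8170554637909
A [ 585.3909 -250.2501    6.1763]
ctr [ 609.4892 -267.601    10.4443]
B [ 633.5876 -284.9519   14.7123]
```

View pics/c4.png

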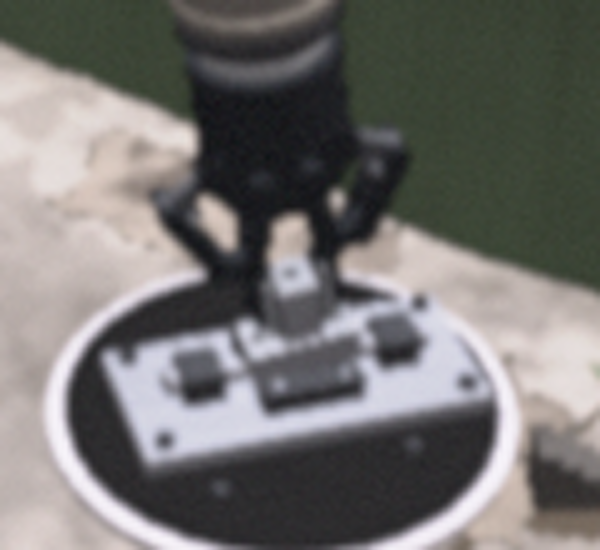

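>>> jog_arm([
  [0.035,0,0,0,0.9,-0.5,5],
  [0.07,0,0,0,1.8,-1.4,5],
  [0.105,0,0,0,2.7,-2.4,5],
  [0.14,0,0,0,3.6,-3.3,5],
])

```text
t: 9.35
eef_pos: [0.6077, -0.2661, 0.0899]
tool_rot: [-0.001, 0.89, 0.456, -0.001]
contact_force: [1.3, -0.4, -0.4]
gripper_width: 0.257
grasp_force: 119.9
```

```bash
python3 st.py
```

```text
t 9.35 tcp [ 0.6077 -0.2661  0.0899] tilt 0.0031448675954641302 ytool [ 0.8116 -0.5842 -0.0031] F [ 1.2977 -0.3647 -0.3819] F tool [0.4621 1.2675 0.378 ] M [-0.3218  0.0361 -0.0099] g 0.25717975670597026 119.87146139144897
A [ 583.3161 -248.5278   13.5207]
ctr [ 607.6634 -266.0549   13.4263]
B [ 632.0107 -283.5821   13.332 ]
```

>>> jog_arm([
  [0.035,0,0,0,0.9,-1.0,5],
  [0.07,0,0,0,1.8,-2.0,5],
  [0.07,0,0,0,1.8,-3.5,5],
  [0.04,0,0,0,1.0,-5.0,5],
])

```text
t: 9.85
eef_pos: [0.6081, -0.2668, 0.0941]
tool_rot: [-0.018, 0.89, 0.456, -0.01]
contact_force: [-0.9, 0.9, -3.4]
gripper_width: 0.26
grasp_force: 119.6
```

```bash
python3 st.py
```

```text
t 9.85 tcp [ 0.6081 -0.2668  0.0941] tilt 0.04173708303412352 ytool [ 0.8107 -0.5839 -0.0417] F [-0.8708  0.8792 -3.3832] F tool [ 0.2065 -1.0782  3.4311] M [-0.0462 -0.0189 -0.0017] g 0.2600582577484247 119.57757353782654
A [ 582.7898 -248.5973   18.8485]
ctr [ 607.112  -266.1149   17.5967]
B [ 631.4342 -283.6324   16.345 ]
```

>>> jog_arm([
  [-0.02,0,0,0,-0.5,-5,5],
  [-0.04,0,0,0,-1,-12,5],
  [-0.04,0,0,0,-1,-19,5],
  [-0.04,0,0,0,-1,-24,5],
  [-0.04,0,0,0,-1,-24,5],
  [-0.04,0,0,0,-1,-24,5],
  [-0.04,0,0,0,-1,-24,5],
  [-0.04,0,0,0,-1,-24,5],
])

```text
t: 10.85
eef_pos: [0.6088, -0.2672, 0.1189]
tool_rot: [-0.0, 0.89, 0.456, -0.0]
contact_force: [0.4, 0.3, -2.8]
gripper_width: 0.256
grasp_force: 119.6
```

Run:
```python
from st import *
P={n:bot.read_camera(n) for n in("scene","top")}
for k,z in dict(block_boss=.128,seat=.048,jig=.036,turntable=0,shell_mill=0,step_block=0,t_nut=0).items():
    for n in P:
        for r in bot.tip_of(k,P[n])[:1]: print(k,n,np.round(r["xy"],1),round(r["score"],2),at_z(P[n],r["xy"],z))
c=[cv2.resize(P[n]["pixels"][150:265,240:370,::-1],None,fx=3,fy=3,interpolation=cv2.INTER_CUBIC) for n in P]
cv2.imwrite("pics/c5.png",np.hstack(c))
```

```text
t 10.85 tcp [ 0.6088 -0.2672  0.1189] tilt 0.0004057104209483887 ytool [ 0.8115 -0.5843 -0.0004] F [ 0.3662  0.3078 -2.8355] F tool [0.4643 0.1185 2.8354] M [-0.0118 -0.0301 -0.0222] g 0.25648536465997107 119.58634614944458
A [ 584.4897 -249.648    42.408 ]
ctr [ 608.8358 -267.177    42.3958]
B [ 633.182  -284.7059   42.3836]
block_boss scene [311.3 203.5] 0.88 [ 0.5991 -0.2753  0.128 ]
seat scene [306.4 226.9] 0.83 [ 0.5959 -0.2659  0.048 ]
jig scene [310.1 226.6] 0.85 [ 0.6148 -0.2647  0.036 ]
jig top [301.7 208.8] 0.59 [ 0.607  -0.2674  0.036 ]
turntable scene [304.5 241.2] 0.87 [ 0.5915 -0.265  -0.    ]
turntable top [300.7 214.5] 0.87 [ 0.5969 -0.2667  0.    ]
shell_mill scene [232.3 189.9] 0.51 [0.6387 0.0497 0.    ]
shell_mill top [188.  195.4] 0.55 [0.6466 0.0441 0.    ]
step_block scene [363.2 248.3] 0.87 [ 0.6675 -0.4019  0.    ]
step_block top [353.7 188.3] 0.62 [ 0.6717 -0.4132  0.    ]
t_nut scene [366.8 306.5] 0.52 [ 0.5035 -0.5108  0.    ]
t_nut top [300.9 209.1] 0.71 [ 0.6118 -0.2672  0.    ]
```

View pics/c5.png

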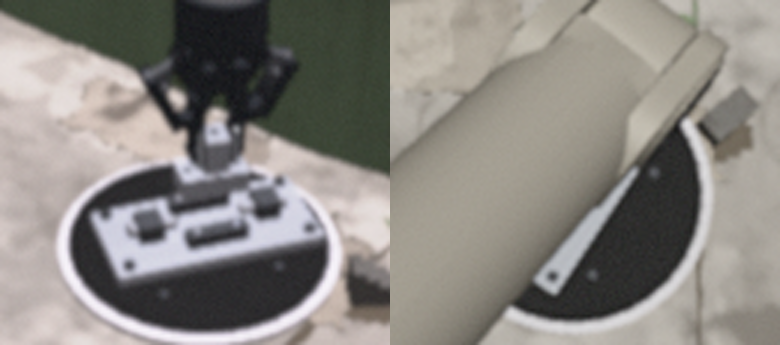

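The block hangs upright above the jig (scene crop around 215,170), and the empty seat shows between the rails. The jig is flat on the platter and the step block is where it was.

```bash
python3 -c "
from station import bot
print(bot.hand_in())"
```

```text
the job is handed in; nothing more can be done
None
```

I rocked the block free and handed the job in at about 11 s of the 38 s allowed. The block was upright in the gripper about 22 mm above the jig's highest part. The jig stood flat on the turntable, and the mill, step block and T-nut looked undisturbed. The hand-in gave no verdict.

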